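# Lubricate the spring clamp and hold it open at the mark

## Task

With the clamp still shut, press the blue spray can's nozzle cap right down and let it spring back up, to lubricate the clamp's guide rods; then pull the clamp's sprung handle out until its yellow pointer lines up with the red mark, so that a blank can be loaded. Finish while still holding the handle there with the fingers: if it is let go, it springs shut. Do not press the orange can's nozzle, and do not disturb the other things on the table.

Things in the scene. Friction and masses are not known exactly. Their poses are not given: they have to be found in the camera images.
- clamp: Spring-jaw blank clamp screwed to the table: grey base plate 240 x 120 x 12 mm, two steel guide rods, silver jaws up to 60 mm high. Origin on the table, within the base plate's underside (which reaches from x = -130 to +110 mm and y = -60 to +60 mm). Its z is up; the slide opens along its own -x axis, which points roughly to the robot's right (-y of the world, within 0.3 rad).
- slide (a joint): How far the clamp's slide (moving jaw, steel plate, handle and pointer together) is pulled open along the clamp's -x: 0 shut to 0.08 m at the end stop. A spring always pulls it shut: 4.8 N at 0, plus 1.2 N for every 10 mm. It starts shut.
- handle (a point): The slide's upright black handle plate with a yellow band: 14 mm thick along the clamp's x (pinch across this), 44 mm wide along y, 56 mm high. This point: centre of its foot, 42 mm above the table on the slide's steel plate; axes as the clamp's. Shut, it stands at clamp x = -40, y = 0 mm. Clear beside it: 46 mm on +x (58 mm high jaw beyond), 69 mm on -x (46 mm high end plate beyond).
- pointer (a point): Tip of the small yellow pointer (6 mm thick, top 34 mm above the table) on the moving jaw, on the clamp's -y side (away from the robot), 22 mm above the table. It moves with the slide: 65 mm to the +x side of the handle's middle and 52 mm to its -y side. Axes as the clamp's.
- mark: Red upright mark, 4 mm thick along the clamp's x and 22 mm high, fixed on the edge of the clamp's base plate on the -y side (away from the robot). Origin at the centre of its foot, 12 mm above the table; axes as the clamp's. Its place along the clamp differs each time: 30 to 60 mm of slide travel brings the pointer to it. The pointer is at the mark when both have the same x in the clamp's frame.
- blue_can: Blue spray can with a white band, 52 mm in diameter, fixed upright in a black 75 mm square bench holder, beyond the clamp; spout to the robot. Origin at the centre of its foot, on the table. Its place and the orange can's may be swapped.
- blue_nozzle (a joint): How far the blue can's nozzle cap is pressed down: 0 up to 0.008 m right down. Sprung: it begins to move at 2 N, 4 N more brings it right down; it springs up when let go.
- blue_nozzle_top (a point): Centre of the flat top of the blue can's white nozzle cap (24 mm in diameter, 16 mm high); 186 mm above the table when up.
- orange_can: Orange spray can, otherwise the same as the blue one, also fixed. Not to be pressed. Origin at the centre of its foot.
- orange_nozzle (a joint): How far the orange can's nozzle cap is pressed down, 0 up to 0.008 m. Leave it alone.
- mug: Loose white mug, 82 mm in diameter, 95 mm high; origin at the centre of its underside. Leave it alone.
- tape: Loose yellow roll of tape lying flat, 96 mm in diameter, 25 mm high; origin at the centre of its underside. Leave it alone.
- tube: Loose white upright tube, 60 mm in diameter, 200 mm high; origin at the centre of its underside. Leave it alone.
- coasters: Loose stack of four round coasters joined together, 94 mm in diameter, 24 mm high; origin at the centre of its underside. Leave it alone.
- scraper: Loose hand scraper (spatula) lying on the table, about 280 mm long. Leave it alone.
- brayer: Loose rubber hand roller with a wooden handle lying on the table beyond the cans, about 170 mm long, 36 mm high. Leave it alone.
- carton: Loose small cardboard box 90 x 70 x 55 mm; origin at the centre of its underside. Leave it alone.

How it is judged:
By the outcome, as a careful person would: the job done as asked, in the order asked, and still so for the second after the job is handed in, while the arm keeps its last pose, push and grip.
It also fails if it takes over 43 s, if anything falls off the work surface, if the arm or the gripper's body presses on something with over 40 N, if the wrist force passes 120 N, or if a joint passes its speed limit or range.

## Robot

A 7-joint arm with a two-finger parallel gripper is mounted at the origin on the work surface. World frame = base frame: x ahead of the robot, y to its left, z up, the work surface at z = 0. Lengths are in m, angles in rad, forces in N, time in s.
With the tool pointing down it reaches from about 0.4 to 0.85 m from the base axis. Payload 4.5 kg.
Tool frame: the origin (TCP) lies midway between the tips of the shut fingers; the grasp point (between the pads) lies 19 mm behind it; z points along the fingers, y is the line along which they close (so a half turn about z gives the same grasp; the last joint's range is limited). The gripper opens to 88 mm and grips with 3 to 60 N. Pads are 18 mm wide; open, the fingers measure 123 mm over their backs; the gripper's body (75 mm by 187 mm) begins 45 mm behind the grasp point.
Start: joints at [-1.098, 0.689, -0.195, 1.565, 0.157, 0.902, -0.215], TCP at [0.266, 0.566, 0.239] pointing down, gripper open.
Joint ranges: [-3.01, 3.01], [-0.46, 2.08], [-1.47, 1.51], [0.13, 2.56], [-1, 4.14], [0.04, 2.09], [-2.66, 2.66]. Speed limits (rad/s): [2.57, 2.57, 3.14, 3.14, 3.14, 3.14, 3.14].

## Interface

Orientations are given as a unit quaternion [x, y, z, w].
In Python, from plant import r gives the robot as it stands.
- The arm moves only by the tool carry_out, never from a script. Its argument "plan" is a list of rows, each an object with "rot": the turn, a rotation vector about the tool's x, y, z in rad, a list of three; "xyz": the shift along the tool's x, y, z in m, a list of three; "grip": the closure in counts, from 0 (fully open) to 255 (shut). In form: [{"rot": [wx, wy, wz], "xyz": [dx, dy, dz], "grip": grip}, ...]. A call has 1 to 8 rows; each row is the pose to reach, as a shift and turn from the pose commanded when the call began, along the tool's axes at that moment; what a row does not reach only later rows make up. A row lasts 1/12 s, in which the tool goes at most 41.7 mm and 7.16 degrees, less where a joint would pass 70% of its speed; a pose out of reach is approached as far as the arm can. A call with a gripper value outside its range is refused whole. The fingers move at their own pace and stop on an object; "squeeze" is the grip in N (left out, the last holds). Time passes only in rows, so rows that repeat a pose let the fingers close. It gives the time, the measured TCP pose, the force, the opening and the grip force at its end, in the units of the state.
- r.get_state(): the state, without advancing time (a new reading comes with each control period).
- r.snapshot(name): name is "scene" or "top" or "wrist"; returns the picture (420x560x3 uint8, red, green, blue); there is no depth.
- r.camera_params(name): a dict with "fx", "fy", "cx", "cy" (pixels), "distortion" ([k1, k2, p1, p2, k3] as OpenCV has them; the pictures are not rectified), "position" and "attitude" of the camera in the world; the wrist camera has in their place "hand_eye" (4x4, takes a point from camera to tool coordinates, whose origin is the TCP and whose axes are the flange's). Camera axes: x right, y down, z forward; pixel columns grow to the right and rows downward; lengths in m; the calibration is good to about 2 mm. A picture is of the moment at which its call begins: read the wrist's pose just before it. camera_params takes no time and is no camera call.
- r.finish_job(): hands the job in; it is judged then, once.
The state is a dict: "clock": time; "q": joint angles; "qd": joint speeds; "joint_torque": joint torques, N m; "tool_pos": TCP position; "eef_rot": TCP orientation; "contact_force": force on the tool from outside, world axes, zero at the start; "moment": the same for the moment, N m; "opening": opening from 0.0 (shut) to 1.0 (fully open); "finger_force": force on a finger pad.
Only numpy, scipy, OpenCV 4.12 (cv2) and the standard library are available. Lean on these libraries where they do the work, as an engineer would, in place of code of your own. Each camera call takes 0.05 s, during which the arm holds its last target. There are 200 camera calls.

## Working session

There is one attempt and no reset: what is moved stays moved. The work goes in short steps, Python scripts to look and compute and a tool call to move; the robot and the scene stay as the last step left them, time stands still between calls to the robot, and variables do not carry over. Pictures are saved under pics/ and viewed, at most 10 in all, crops included, and the job is handed in when it is done.

Besides the shell and the picture viewer there is one more tool, called after "Request:" as a command line: name --argument value ..., lists and objects as JSON in quotes. carry_out: Moves the arm, as the interface text tells. Its arguments: {"type":"object","properties":{"plan":{"type":"array"},"squeeze":{"type":"number"}},"required":["plan"]}

```bash
mkdir -p pics; python3 - <<'E'
from plant import r
import cv2,numpy as np
s=r.get_state();print({k:np.round(v,3) for k,v in s.items()})
a=[]
for n in("scene","top"):
    im=r.snapshot(n);cv2.imwrite(f"pics/{n}0.png",im[...,::-1]);print(n,r.camera_params(n))
print(r.camera_params("wrist"))
E
```

```text
{'clock': np.float64(0.0), 'q': array([-1.098,  0.69 , -0.195,  1.566,  0.157,  0.903, -0.215]), 'qd': array([-0.   ,  0.001, -0.001, -0.   , -0.   , -0.002, -0.001]), 'joint_torque': array([-2.0000e-03, -5.2756e+01, -1.2680e+00, -1.5343e+01, -5.3000e-02,
        6.0000e-03,  0.0000e+00]), 'tool_pos': array([0.265, 0.565, 0.238]), 'eef_rot': array([ 0.218,  0.976, -0.001, -0.   ]), 'contact_force': array([0.383, 0.021, 0.355]), 'moment': array([-0.053,  0.059, -0.043]), 'finger_force': np.float64(0.0), 'opening': np.float64(1.004)}
scene {'fx': 403.63485594222925, 'fy': 403.63485594222925, 'cx': 275.0672404096408, 'cy': 208.9855804841354, 'distortion': array([-0.09066669,  0.        ,  0.        ,  0.        ,  0.        ]), 'position': array([ 1.06957786, -0.75492488,  0.81617111]), 'attitude': array([ 0.84035106,  0.28990247, -0.13725412, -0.43695305])}
top {'fx': 479.5890780483598, 'fy': 479.5890780483598, 'cx': 281.2040607602687, 'cy': 203.9890689362259, 'distortion': array([0.01354799, 0.        , 0.        , 0.        , 0.        ]), 'position': array([0.24734131, 0.00436056, 1.62165592]), 'attitude': array([ 0.70444192, -0.70309136,  0.06335168, -0.07355731])}
{'fx': 350.87664721769426, 'fy': 350.87664721769426, 'cx': 281.5796343064509, 'cy': 202.38428316404813, 'distortion': array([-0.0735043,  0.       ,  0.       ,  0.       ,  0.       ]), 'hand_eye': array([[ 3.53819246e-04, -9.51459417e-01, -3.07774029e-01,
         8.05682831e-02],
       [ 9.99999690e-01,  5.53176132e-04, -5.60494026e-04,
         4.20567347e-04],
       [ 7.03540566e-04, -3.07773735e-01,  9.51459318e-01,
        -1.46626064e-01],
       [ 0.00000000e+00,  0.00000000e+00,  0.00000000e+00,
         1.00000000e+00]])}
```

View pics/scene0.png

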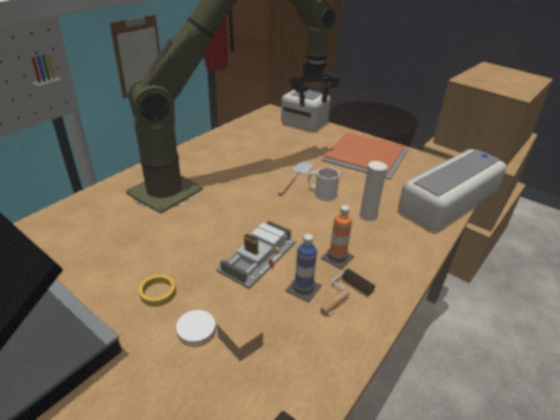

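View pics/top0.png

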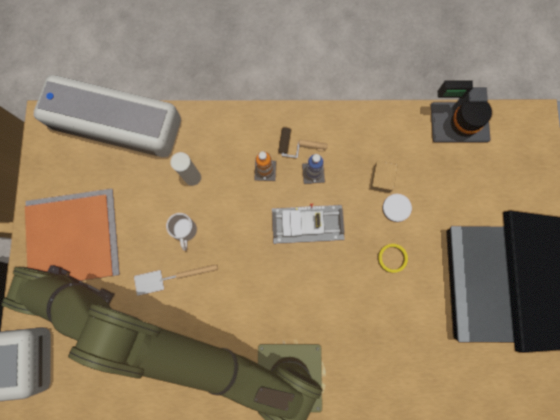

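The scene view shows the blue can with its cap at about (308,239), the orange can's cap at (345,210), and the clamp at (257,250). In the top view the blue cap is at (316,157), the orange cap at (264,155), the clamp at (308,223) and its red mark at (311,206).

```bash
cat > h.py <<'E'
from plant import r
import cv2,numpy as np
from scipy.spatial.transform import Rotation as R
def campose(n,st=None):
    p=r.camera_params(n)
    if n!="wrist": return p,R.from_quat(p["attitude"]).as_matrix(),np.array(p["position"])
    T=np.array(p["hand_eye"]);Q=R.from_quat(st["eef_rot"]).as_matrix()
    return p,Q@T[:3,:3],np.array(st["tool_pos"])+Q@T[:3,3]
def K(p): return np.array([[p["fx"],0,p["cx"]],[0,p["fy"],p["cy"]],[0,0,1]])
def ray(n,uv,st=None):
    p,A,o=campose(n,st)
    q=cv2.undistortPoints(np.array(uv,float).reshape(-1,1,2),K(p),np.array(p["distortion"])).reshape(-1,2)
    return o,np.c_[q,np.ones(len(q))]@A.T
def onz(n,uv,z,st=None):
    o,d=ray(n,uv,st);return o+d*((z-o[2])/d[:,2])[:,None]
def proj(n,P,st=None):
    p,A,o=campose(n,st);c=(np.atleast_2d(P)-o)@A
    return cv2.projectPoints(c,np.zeros(3),np.zeros(3),K(p),np.array(p["distortion"]))[0].reshape(-1,2)
def tri(o1,d1,o2,d2):
    A=np.c_[d1,-d2];t=np.linalg.lstsq(A,o2-o1,rcond=None)[0]
    a,b=o1+t[0]*d1,o2+t[1]*d2;return (a+b)/2,np.linalg.norm(a-b)
E
python3 - <<'E'
from h import *
t=cv2.imread("pics/top0.png");s=cv2.imread("pics/scene0.png")
a=cv2.resize(t[140:250,250:360],(550,550),interpolation=2)
b=cv2.resize(s[190:300,210:360],(750,550),interpolation=2)
cv2.imwrite("pics/c1.png",np.vstack([cv2.resize(a,(300,300)) ,]))
cv2.imwrite("pics/c1.png",np.hstack([cv2.resize(a,(400,400)),cv2.resize(b,(400,293)) if 0 else cv2.copyMakeBorder(cv2.resize(b,(400,293)),0,107,0,0,0)]))
for n,im,(x0,y0,x1,y1) in(("top",t,(305,145,330,185)),("scene",s,(290,225,325,300))):
    h=cv2.cvtColor(im,cv2.COLOR_BGR2HSV)[y0:y1,x0:x1]
    for nm,m in(("white",(h[...,1]<70)&(h[...,2]>150)),("blue",(h[...,0]>100)&(h[...,0]<130)&(h[...,1]>100))):
        k,l,st,c=cv2.connectedComponentsWithStats(m.astype(np.uint8))
        print(n,nm,[(st[i].tolist(),(c[i]+[x0,y0]).round(1).tolist()) for i in range(1,k) if st[i,4]>5])
    h=cv2.cvtColor(im,cv2.COLOR_BGR2HSV)
    m=((h[...,0]<5)|(h[...,0]>172))&(h[...,1]>130)
    k,l,st,c=cv2.connectedComponentsWithStats(m.astype(np.uint8));print(n,"red",[(st[i].tolist(),c[i].round(1).tolist()) for i in range(1,k) if 3<st[i,4]<60 ])
E
```

```text
top white [([7, 9, 11, 8, 57], [316.4, 157.2])]
top blue [([5, 14, 12, 8, 36], [315.5, 163.9])]
top red []
scene white [([13, 8, 11, 7, 59], [307.9, 236.2])]
scene blue [([10, 21, 15, 9, 93], [306.6, 250.0])]
scene red [([34, 62, 3, 10, 11], [35.0, 66.4]), ([37, 73, 2, 6, 6], [37.5, 75.5]), ([271, 262, 3, 3, 5], [271.6, 263.0])]
```

View pics/c1.png

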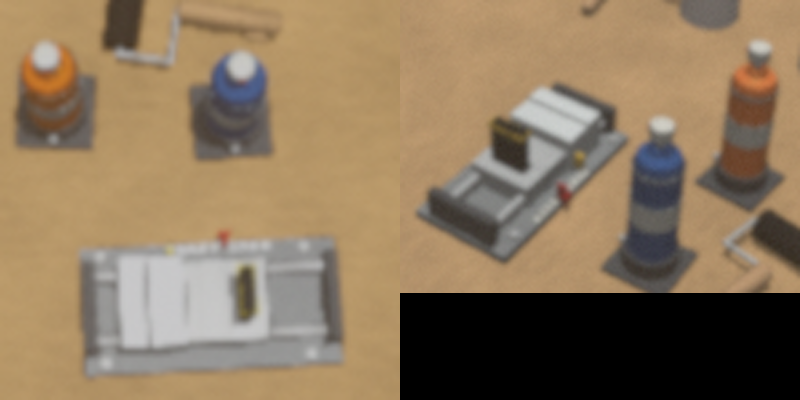

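The crops show the clamp's plate corners at crop (80,248), (337,237), (343,360) and (87,375). They also show the red mark at (223,238), the pointer at (172,250) and the handle top at (245,290). The blue can is on the right, with its cap at (241,66).

```bash
python3 - <<'E'
from h import *
f=lambda x,y:(250+x/3.636-.4,140+y/3.636-.4)
c=onz("top",[f(80,248),f(337,237),f(343,360),f(87,375)],.012);print(c.round(3))
e=(c[0]+c[3])/2-(c[1]+c[2])/2;print("len",np.linalg.norm(e),np.linalg.norm(c[0]-c[3]))
u=e/np.linalg.norm(e) # clamp +x
o=c.mean(0)+u*.01; yaw=np.arctan2(u[1],u[0]);v=np.array([-u[1],u[0],0]);print("clamp",o,yaw, "mark guess",onz("top",[f(223,238)],.03),"pointer",onz("top",[f(172,250)],.034))
print("handle",o-.04*u,"by top ray",onz("top",[f(245,290)],.098))
m=onz("top",[f(223,238)],.03)[0]-o;p=onz("top",[f(172,250)],.034)[0]-o;print("mark x",m@u,m@v,"ptr",p@u,p@v)
a=ray("top",[(316.4,157)]);b=ray("scene",[(307.9,236.2)])
P=tri(a[0],a[1][0],b[0],b[1][0]);print("blue",P,onz("top",[(316.4,156.7)],.183),onz("scene",[(307.9,236)],.183))
s=r.get_state();Q=R.from_quat(s["eef_rot"]).as_matrix();print(Q.round(3),s["tool_pos"])
E
```

```text
[[ 0.55   0.061  0.012]
 [ 0.561 -0.18   0.012]
 [ 0.445 -0.183  0.012]
 [ 0.43   0.054  0.012]]
len 0.23942857506112736 0.11991268590188037
clamp [ 0.49604335 -0.05224338  0.012     ] 1.6230609408011225 mark guess [[ 0.5563064 -0.0724732  0.03     ]] pointer [[ 0.54418653 -0.02500514  0.034     ]]
handle [ 0.49813299 -0.09218877  0.012     ] by top ray [[ 0.49629388 -0.08821421  0.098     ]]
mark x -0.023350379419337347 -0.05912393903718369 ptr 0.02468600997784177 -0.049500385830265115
blue (array([ 0.67751409, -0.08374077,  0.18578483]), np.float64(0.0016602991018605708)) [[ 0.67999745 -0.08341356  0.183     ]] [[ 0.67481339 -0.08081042  0.183     ]]
[[-0.905  0.425 -0.001]
 [ 0.425  0.905 -0.001]
 [-0.    -0.002 -1.   ]] [0.26532822 0.56529376 0.23803955]
```

Request:
carry_out --plan '[{"rot": [0, 0, -0.1], "xyz": [-0.02, -0.012, -0.03], "grip": 255}, {"rot": [0, 0, -0.2], "xyz": [-0.045, -0.028, -0.055], "grip": 255}, {"rot": [0, 0, -0.3], "xyz": [-0.078, -0.05, -0.062], "grip": 255}, {"rot": [0, 0, -0.4], "xyz": [-0.11, -0.07, -0.062], "grip": 255}, {"rot": [0, 0, -0.49], "xyz": [-0.145, -0.092, -0.062], "grip": 255}, {"rot": [0, 0, -0.49], "xyz": [-0.18, -0.114, -0.062], "grip": 255}, {"rot": [0, 0, -0.49], "xyz": [-0.212, -0.134, -0.062], "grip": 255}, {"rot": [0, 0, -0.49], "xyz": [-0.245, -0.155, -0.062], "grip": 255}]' --squeeze 20

```text
clock: 0.77
tool_pos: [0.4221, 0.3194, 0.3005]
eef_rot: [-0.026, 1.0, -0.0, -0.0]
contact_force: [0.3, 0.4, 0.3]
opening: 0.417
finger_force: 0.0
```

Request:
carry_out --plan '[{"rot": [0, 0, 0], "xyz": [-0.02, -0.035, 0], "grip": 255}, {"rot": [0, 0, 0], "xyz": [-0.04, -0.07, 0], "grip": 255}, {"rot": [0, 0, 0], "xyz": [-0.06, -0.106, 0], "grip": 255}, {"rot": [0, 0, 0], "xyz": [-0.08, -0.142, 0], "grip": 255}, {"rot": [0, 0, 0], "xyz": [-0.1, -0.177, 0], "grip": 255}, {"rot": [0, 0, 0], "xyz": [-0.12, -0.212, 0], "grip": 255}, {"rot": [0, 0, 0], "xyz": [-0.14, -0.248, 0], "grip": 255}, {"rot": [0, 0, 0], "xyz": [-0.16, -0.283, 0], "grip": 255}]'

```text
clock: 1.43
tool_pos: [0.5962, 0.0447, 0.3004]
eef_rot: [-0.025, 1.0, -0.0, -0.0]
contact_force: [1.4, 0.4, -0.4]
opening: 0.009
finger_force: 0.0
```

Request:
carry_out --plan '[{"rot": [0, 0, 0], "xyz": [-0.02, -0.035, 0], "grip": 255}, {"rot": [0, 0, 0], "xyz": [-0.04, -0.07, 0], "grip": 255}, {"rot": [0, 0, 0], "xyz": [-0.06, -0.106, 0], "grip": 255}, {"rot": [0, 0, 0], "xyz": [-0.075, -0.134, 0], "grip": 255}, {"rot": [0, 0, 0], "xyz": [-0.075, -0.134, 0], "grip": 255}, {"rot": [0, 0, 0], "xyz": [-0.075, -0.134, 0], "grip": 255}]'

```text
clock: 1.93
tool_pos: [0.6775, -0.0857, 0.2993]
eef_rot: [-0.023, 1.0, -0.0, -0.001]
contact_force: [0.3, 0.7, -0.3]
opening: 0.003
finger_force: 0.0
```

```bash
python3 - <<'E'
from h import *
s=r.get_state();im=r.snapshot("wrist")[...,::-1].copy()
cv2.imwrite("pics/w1.png",im)
print(s["clock"],s["tool_pos"],s["eef_rot"],s["opening"])
print(proj("wrist",[[.678,-.083,.186],[s["tool_pos"][0],s["tool_pos"][1],.186]],s))
h=cv2.cvtColor(im,cv2.COLOR_BGR2HSV);m=(h[...,1]<60)&(h[...,2]>150)
k,l,st,c=cv2.connectedComponentsWithStats(m.astype(np.uint8))
for i in range(1,k):
  if 60<st[i,4]<5000: print(st[i],c[i],onz("wrist",[c[i]],.186,s)[0])
E
```

```text
1.9333 [ 0.67746479 -0.0856936   0.29934369] [-2.34261521e-02  9.99725209e-01 -2.61839264e-04 -8.08264911e-04] 0.0033053548899992452
[[284.43056352 198.89138431]
 [280.9960912  198.0757811 ]]
[   9    0   76   84 4992] [46.75701122 41.13741987] [ 0.5683653  -0.25785563  0.186     ]
[216   0  79  30 964] [265.11721992  19.99792531] [ 0.55147872 -0.1023886   0.186     ]
[374   0  34  33 815] [387.25889571  16.17668712] [ 0.54429774 -0.01938321  0.186     ]
[227  41  10  11  88] [231.36363636  45.70454545] [ 0.56898911 -0.12510681  0.186     ]
[394  41   9  10  74] [397.89189189  45.5       ] [ 0.56268652 -0.00971608  0.186     ]
[257  45  39   9 312] [275.8974359  49.125    ] [ 0.56993301 -0.09425456  0.186     ]
[319 201  49  39 277] [337.34296029 211.55956679] [ 0.68644226 -0.04090089  0.186     ]
[478 204  27  27 559] [491.02325581 216.8783542 ] [0.68523133 0.08530998 0.186     ]
[ 38 318  29   4  79] [ 51.40506329 319.69620253] [ 0.803918   -0.29072733  0.186     ]
[524 356  12  13  92] [529.20652174 361.85869565] [0.83313084 0.16460046 0.186     ]
[ 52 358  19  18 143] [ 62.53846154 364.18881119] [ 0.8557765  -0.28961724  0.186     ]
[490 358  19  14 157] [498.03184713 363.49681529] [0.83454224 0.13179793 0.186     ]
[110 360  16   9  66] [116.54545455 363.46969697] [ 0.84926655 -0.23438033  0.186     ]
[427 360  33  18 306] [442.30392157 368.70261438] [0.84063081 0.07642865 0.186     ]
[ 260  363   46   37 1255] [282.43824701 378.11155378] [ 0.8560144  -0.07598893  0.186     ]
[ 36 370  13  13  86] [ 41.13953488 376.34883721] [ 0.87436691 -0.31601302  0.186     ]
[ 54 377  15  17 124] [ 62.22580645 384.58064516] [ 0.88258677 -0.29522733  0.186     ]
[498 376  12   9  77] [503.11688312 380.12987013] [0.85576528 0.14348995 0.186     ]
[440 394  59  13 431] [469.73781903 400.75174014] [0.88257379 0.11510263 0.186     ]
```

View pics/w1.png

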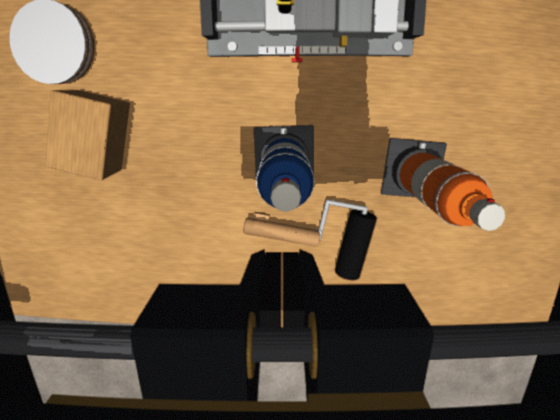

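The wrist view shows the blue cap's top at about (286,194). The red mark is at (297,54) and the pointer at (343,41).

```bash
python3 - <<'E'
from h import *
s=r.get_state();im=cv2.imread("pics/w1.png")
print("cap",onz("wrist",[(286,194),(286,192)],.186,s))
h=cv2.cvtColor(im,cv2.COLOR_BGR2HSV)
red=((h[...,0]<6)|(h[...,0]>173))&(h[...,1]>150)&(h[...,2]>80);yel=(h[...,0]>18)&(h[...,0]<32)&(h[...,1]>150)
for nm,m in(("red",red),("yel",yel)):
    m=m.copy();m[80:]=0;k,l,st,c=cv2.connectedComponentsWithStats(m.astype(np.uint8))
    for i in range(1,k):
        if st[i,4]>15:print(nm,st[i],c[i],onz("wrist",[c[i]],.03,s)[0])
# cap from gray region
sub=h[175:215,268:305];print(sub[:, :,1][::4,::4])
E
```

```text
cap [[ 0.6736837  -0.07911258  0.186     ]
 [ 0.67207517 -0.07920036  0.186     ]]
red [292  47  10  15  76] [296.80263158  56.21052632] [ 0.55926008 -0.07124479  0.03      ]
yel [277   0  16   7  82] [284.58536585   2.53658537] [ 0.50482386 -0.08772749  0.03      ]
yel [340  36   7  10  66] [343.07575758  40.62121212] [ 0.53997233 -0.02120557  0.03      ]
[[188 178 174 195 188 188 179 194 183 188]
 [192 200 198 128 223 190 162 184 194 200]
 [202 192   4  20  21  22  27 103 191 193]
 [202  69  21  24  22  24  24  27 177 195]
 [195  15  25  19  23  23  19  23 100 205]
 [195  21  23  21  23  23  23  25   8 190]
 [196  24  22  23  20  22  23  22  38 201]
 [ 18  25  25  20  23  23  24  22 131 132]
 [134 110  38  26  22  24  20  78 127 136]
 [133 133 137 124  88 110 130 131 133 134]]
```

Request:
carry_out --plan '[{"rot": [0, 0, 0], "xyz": [0.002, 0.0055, 0.03], "grip": 255}, {"rot": [0, 0, 0], "xyz": [0.002, 0.0055, 0.06], "grip": 255}, {"rot": [0, 0, 0], "xyz": [0.002, 0.0055, 0.085], "grip": 255}, {"rot": [0, 0, 0], "xyz": [0.002, 0.0055, 0.1], "grip": 255}, {"rot": [0, 0, 0], "xyz": [0.002, 0.0055, 0.105], "grip": 255}, {"rot": [0, 0, 0], "xyz": [0.002, 0.0055, 0.105], "grip": 255}, {"rot": [0, 0, 0], "xyz": [0.002, 0.0055, 0.105], "grip": 255}]'

```text
clock: 2.57
tool_pos: [0.6756, -0.0763, 0.1967]
eef_rot: [-0.026, 1.0, 0.0, 0.001]
contact_force: [-0.0, 0.5, 0.1]
opening: 0.005
finger_force: 0.0
```

```bash
python3 - <<'E'
from h import *
im=r.snapshot("scene")[...,::-1];w=r.snapshot("wrist")[...,::-1]
s=r.get_state();print(s["tool_pos"],s["contact_force"])
a=cv2.resize(im[170:290,250:370],(400,400),interpolation=2);b=cv2.resize(w[130:410,140:420],(400,400))
cv2.imwrite("pics/p1.png",np.hstack([a,b]))
E
```

```text
[ 0.67617084 -0.07695592  0.19747116] [ 0.24627566  0.11731768 -0.24231241]
```

View pics/p1.png

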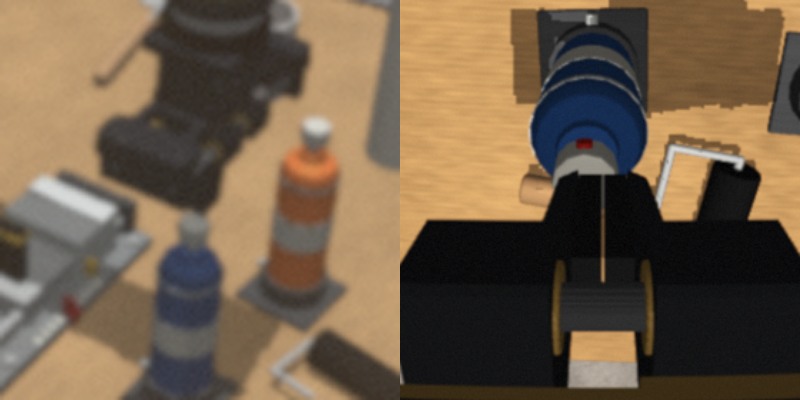

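The scene crop shows the fingers above the blue cap. The wrist crop puts the cap's axis about 5 mm to the -y side of the finger seam, so I'll shift by that and press.

Request:
carry_out --plan '[{"rot": [0, 0, 0], "xyz": [0, -0.005, 0], "grip": 255}, {"rot": [0, 0, 0], "xyz": [0, -0.005, 0.005], "grip": 255}, {"rot": [0, 0, 0], "xyz": [0, -0.005, 0.01], "grip": 255}, {"rot": [0, 0, 0], "xyz": [0, -0.005, 0.014], "grip": 255}, {"rot": [0, 0, 0], "xyz": [0, -0.005, 0.018], "grip": 255}, {"rot": [0, 0, 0], "xyz": [0, -0.005, 0.018], "grip": 255}, {"rot": [0, 0, 0], "xyz": [0, -0.005, 0.018], "grip": 255}]'

```text
clock: 3.25
tool_pos: [0.676, -0.0834, 0.1785]
eef_rot: [-0.025, 1.0, -0.001, 0.001]
contact_force: [-1.1, -2.4, 7.1]
opening: 0.008
finger_force: 3.6
```

Request:
carry_out --plan '[{"rot": [0, 0, 0], "xyz": [0, 0, 0.002], "grip": 255}, {"rot": [0, 0, 0], "xyz": [0, 0, 0.003], "grip": 255}, {"rot": [0, 0, 0], "xyz": [0, 0, 0.003], "grip": 255}, {"rot": [0, 0, 0], "xyz": [0, 0, 0.003], "grip": 255}]'

```text
clock: 3.58
tool_pos: [0.676, -0.0834, 0.1783]
eef_rot: [-0.025, 1.0, -0.001, 0.001]
contact_force: [-6.5, -0.9, 21.3]
opening: 0.005
finger_force: 10.6
```

Request:
carry_out --plan '[{"rot": [0, 0, 0], "xyz": [0, 0, -0.01], "grip": 255}, {"rot": [0, 0, 0], "xyz": [0, 0, -0.035], "grip": 255}, {"rot": [0, 0, 0], "xyz": [0, 0, -0.065], "grip": 255}, {"rot": [0, 0, 0], "xyz": [0.03, 0, -0.065], "grip": 110}, {"rot": [0, 0, 0], "xyz": [0.06, 0.001, -0.065], "grip": 110}, {"rot": [0, 0, 0], "xyz": [0.095, 0.001, -0.065], "grip": 110}, {"rot": [0, 0, 0], "xyz": [0.13, 0.002, -0.065], "grip": 110}, {"rot": [0, 0, 0], "xyz": [0.16, 0.002, -0.065], "grip": 110}]'

```text
clock: 4.25
tool_pos: [0.5126, -0.0885, 0.2392]
eef_rot: [-0.026, 1.0, 0.0, -0.001]
contact_force: [0.1, 0.2, 0.3]
opening: 0.361
finger_force: 0.0
```

Request:
carry_out --plan '[{"rot": [0, 0, 0], "xyz": [0.02, 0, 0], "grip": 110}, {"rot": [0, 0, 0], "xyz": [0.02, 0, 0], "grip": 110}, {"rot": [0, 0, 0], "xyz": [0.02, 0, 0], "grip": 110}, {"rot": [0, 0, 0], "xyz": [0.02, 0, 0], "grip": 110}]'

```text
clock: 4.58
tool_pos: [0.4969, -0.0895, 0.2397]
eef_rot: [-0.026, 1.0, 0.0, 0.001]
contact_force: [0.6, 0.0, 0.8]
opening: 0.565
finger_force: 0.0
```

```bash
cat > m.py <<'E'
from h import *
import sys
s=r.get_state();im=r.snapshot("wrist")[...,::-1].copy();cv2.imwrite(f"pics/{sys.argv[1]}.png",im)
print(s["clock"],s["tool_pos"],s["eef_rot"],s["opening"],s["contact_force"])
h=cv2.cvtColor(im,cv2.COLOR_BGR2HSV)
red=((h[...,0]<6)|(h[...,0]>173))&(h[...,1]>150)&(h[...,2]>80);yel=(h[...,0]>18)&(h[...,0]<32)&(h[...,1]>150)
for nm,m in(("red",red),("yel",yel)):
    k,l,st,c=cv2.connectedComponentsWithStats(m.astype(np.uint8))
    for i in range(1,k):
        if st[i,4]>30:print(nm,st[i],c[i].round(1),"z.03",onz("wrist",[c[i]],.03,s)[0].round(4),"z.09",onz("wrist",[c[i]],.09,s)[0].round(4))
E
python3 m.py w2
```

```text
4.5833 [ 0.49688623 -0.08948647  0.23973482] [-2.57305152e-02  9.99668574e-01  2.90620510e-04  7.73312827e-04] 0.5654097241773187 [0.60365883 0.03083745 0.77317657]
red [288 219  10  11  70] [292.4 224.9] z.03 [ 0.5572 -0.0739  0.03  ] z.09 [ 0.5335 -0.0772  0.09  ]
yel [   0    0   90   94 4142] [42.3 46. ] z.03 [ 0.3833 -0.3293  0.03  ] z.09 [ 0.3889 -0.2895  0.09  ]
yel [270 159  18  54 303] [279.  181.9] z.03 [ 0.5097 -0.091   0.03  ] z.09 [ 0.494  -0.0913  0.09  ]
yel [133 311  26  66 510] [143.7 344.2] z.03 [ 0.7293 -0.2514  0.03  ] z.09 [ 0.6766 -0.2247  0.09  ]
yel [405 311  26  66 517] [419.5 344. ] z.03 [0.711  0.0968 0.03  ] z.09 [0.6614 0.0648 0.09  ]
yel [413 386 124  23 927] [475.4 397.4] z.03 [0.8023 0.1963 0.03  ] z.09 [0.7373 0.1475 0.09  ]
yel [160 398  39  13 196] [178.9 404.9] z.03 [ 0.8304 -0.2123  0.03  ] z.09 [ 0.7607 -0.1922  0.09  ]
yel [ 200  398  212   15 1028] [306.7 405.7] z.03 [ 0.8205 -0.0379  0.03  ] z.09 [ 0.7524 -0.0472  0.09  ]
```

View pics/w2.png

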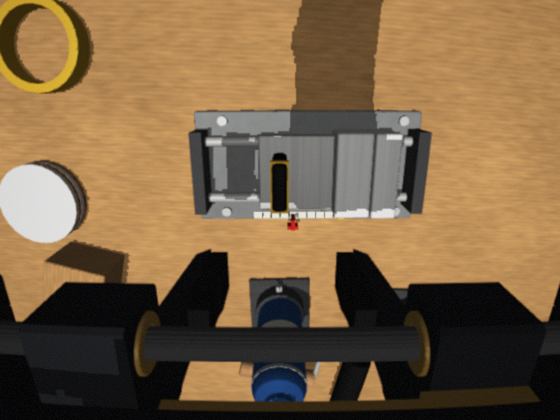

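The view shows the handle at (280,183), centred between the fingers, and the red mark at (292,225). The slide runs along the image's rows, so the tool is aligned with the clamp.

Request:
carry_out --plan '[{"rot": [0, 0, 0], "xyz": [0.001, -0.0015, 0.03], "grip": 110}, {"rot": [0, 0, 0], "xyz": [0.001, -0.0015, 0.06], "grip": 110}, {"rot": [0, 0, 0], "xyz": [0.001, -0.0015, 0.09], "grip": 110}, {"rot": [0, 0, 0], "xyz": [0.001, -0.0015, 0.115], "grip": 110}, {"rot": [0, 0, 0], "xyz": [0.001, -0.0015, 0.14], "grip": 110}, {"rot": [0, 0, 0], "xyz": [0.001, -0.0015, 0.16], "grip": 110}, {"rot": [0, 0, 0], "xyz": [0.001, -0.0015, 0.173], "grip": 110}, {"rot": [0, 0, 0], "xyz": [0.001, -0.0015, 0.173], "grip": 110}]'

```text
clock: 5.3
tool_pos: [0.4946, -0.0906, 0.0638]
eef_rot: [-0.026, 1.0, 0.0, -0.002]
contact_force: [-0.1, -0.6, 0.4]
opening: 0.568
finger_force: 0.0
```

Request:
carry_out --plan '[{"rot": [0, 0, 0], "xyz": [0, 0, 0], "grip": 180}, {"rot": [0, 0, 0], "xyz": [0, 0, 0], "grip": 255}, {"rot": [0, 0, 0], "xyz": [0, 0, 0], "grip": 255}, {"rot": [0, 0, 0], "xyz": [0, 0, 0], "grip": 255}, {"rot": [0, 0, 0], "xyz": [0, 0, 0], "grip": 255}, {"rot": [0, 0, 0], "xyz": [0, 0, 0], "grip": 255}]' --squeeze 45

```text
clock: 5.8
tool_pos: [0.4951, -0.0917, 0.0673]
eef_rot: [-0.025, 1.0, -0.0, 0.001]
contact_force: [-0.1, 0.0, 3.0]
opening: 0.155
finger_force: 45.0
```

```bash
python3 m.py w3
```

```text
5.8 [ 0.49511181 -0.09169509  0.06731151] [-2.54962912e-02  9.99674714e-01 -1.80501789e-04  6.10560598e-04] 0.154513938220546 [-1.13456367e-01  2.57674675e-03  2.97730201e+00]
yel [ 259  249   45   79 1269] [281.3 276.7] z.03 [ 0.5206 -0.09    0.03  ] z.09 [ 0.486  -0.0917  0.09  ]
yel [216 312  13  66 316] [221.3 346. ] z.03 [ 0.5737 -0.1262  0.03  ] z.09 [ 0.5218 -0.1161  0.09  ]
yel [334 312  11  15  84] [339.  320.1] z.03 [ 0.5497 -0.0524  0.03  ] z.09 [ 0.5056 -0.0664  0.09  ]
yel [340 327   8  30 115] [343.7 341. ] z.03 [ 0.5657 -0.0476  0.03  ] z.09 [ 0.5164 -0.0632  0.09  ]
yel [336 358  12  20 136] [342.4 367.4] z.03 [ 0.5875 -0.0459  0.03  ] z.09 [ 0.5311 -0.062   0.09  ]
yel [ 317  391  142   20 1070] [390.5 400.9] z.03 [ 0.6168 -0.0083  0.03  ] z.09 [ 0.5508 -0.0367  0.09  ]
yel [ 78 397  26  10 118] [ 90.7 401.5] z.03 [ 0.6318 -0.2217  0.03  ] z.09 [ 0.561  -0.1804  0.09  ]
yel [103 398 208  14 929] [205.2 404.8] z.03 [ 0.6266 -0.1382  0.03  ] z.09 [ 0.5574 -0.1242  0.09  ]
```

View pics/w3.png

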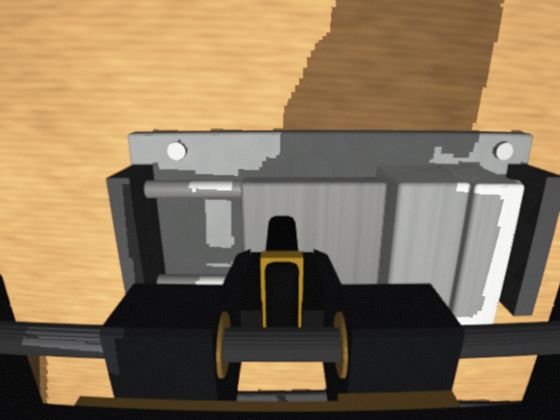

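The fingers have the handle, with the opening at about 13.6 mm. The travel needed is about 50 mm, so I'll pull 47 mm and measure again.

Request:
carry_out --plan '[{"rot": [0, 0, 0], "xyz": [0, -0.006, 0], "grip": 255}, {"rot": [0, 0, 0], "xyz": [0, -0.014, 0], "grip": 255}, {"rot": [0, 0, 0], "xyz": [0, -0.022, 0], "grip": 255}, {"rot": [0, 0, 0], "xyz": [0, -0.03, 0], "grip": 255}, {"rot": [0, 0, 0], "xyz": [0, -0.038, 0], "grip": 255}, {"rot": [0, 0, 0], "xyz": [0, -0.044, 0], "grip": 255}, {"rot": [0, 0, 0], "xyz": [0, -0.047, 0], "grip": 255}, {"rot": [0, 0, 0], "xyz": [0, -0.047, 0], "grip": 255}]'

```text
clock: 6.52
tool_pos: [0.4975, -0.1349, 0.0673]
eef_rot: [-0.027, 1.0, 0.002, 0.001]
contact_force: [-1.3, 9.1, 7.8]
opening: 0.157
finger_force: 45.0
```

```bash
cat > g.py <<'E'
from h import *
import sys
ims={}
for n in("scene","top"): # average to cut noise
    ims[n]=np.mean([r.snapshot(n)[...,::-1].astype(float) for _ in range(4)],0).astype(np.uint8)
P=[];
for _ in range(6): r.snapshot("top");P.append(r.get_state()["tool_pos"])
print(np.mean(P,0),r.get_state()["opening"])
for n in ims:
    cv2.imwrite(f"pics/{n}_{sys.argv[1]}.png",ims[n])
a=cv2.resize(ims["scene"][240:290,245:295],(400,400),interpolation=2);b=cv2.resize(ims["top"][190:240,285:335],(400,400),interpolation=2)
cv2.imwrite(f"pics/g_{sys.argv[1]}.png",np.hstack([a,b]))
for n in ims:
    h=cv2.cvtColor(ims[n],cv2.COLOR_BGR2HSV)
    for nm,m in(("red",((h[...,0]<7)|(h[...,0]>172))&(h[...,1]>110)),("yel",(h[...,0]>20)&(h[...,0]<34)&(h[...,1]>130))):
        k,l,st,c=cv2.connectedComponentsWithStats(m.astype(np.uint8))
        for i in range(1,k):
            if st[i,4]>2 and np.linalg.norm(c[i]-proj(n,[.55,-.06,.02])[0])<30:print(n,nm,st[i],c[i].round(1),onz(n,[c[i]],.025)[0].round(4))
E
python3 g.py 1
```

```text
[ 0.49743021 -0.13396808  0.067286  ] 0.15758622497383365
scene red [269 259   5   7  15] [270.9 262.1] [ 0.5592 -0.0775  0.025 ]
```

View pics/g_1.png

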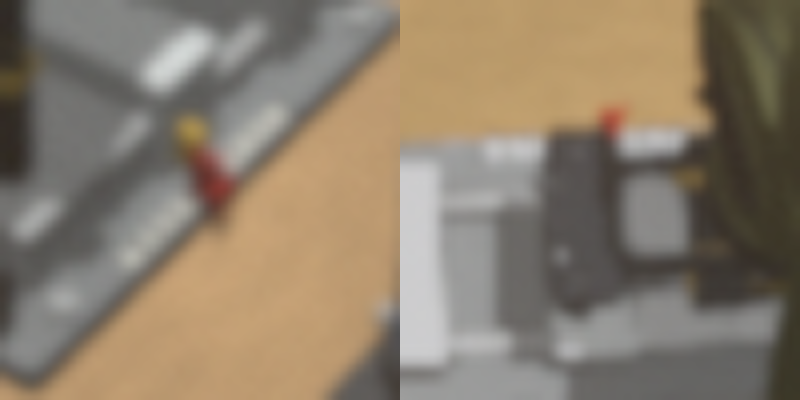

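The scene crop shows the yellow pointer at crop (190,133), near the red mark at (215,185) and still slightly short of it. I'll work out how much is left.

```bash
python3 - <<'E'
from h import *
u=np.array([-.052,.9986,0])
im=cv2.imread("pics/scene_1.png");h=cv2.cvtColor(im,cv2.COLOR_BGR2HSV);x0,y0=262,250
yel=(h[...,0]>15)&(h[...,0]<34)&(h[...,1]>90);yel=yel[y0:262,x0:276];ys,xs=np.nonzero(yel);print(len(xs))
py=(xs.mean()+x0,ys.mean()+y0) if len(xs) else None;print(py)
for pp in (py,(268.3,256.2)):
  for zp in(.028,.031,.034):
    p=onz("scene",[pp],zp)[0];m=onz("scene",[(270.9,262.1)],.024)[0]
    print(zp,p.round(4),m.round(4),"remaining",(p-m)@u)
# shut state check of same method
o=cv2.imread("pics/scene0.png");h=cv2.cvtColor(o,cv2.COLOR_BGR2HSV);Y=(h[...,0]>15)&(h[...,0]<34)&(h[...,1]>100);Y[:, :270]=0;Y[:,287:]=0;Y[:240]=0;Y[256:]=0
k,l,st,c=cv2.connectedComponentsWithStats(Y.astype(np.uint8))
for i in range(1,k): print(st[i],c[i],[((onz("scene",[c[i]],z)[0]-onz("scene",[(271.4,262.6)],.024)[0])@u).round(4) for z in(.028,.031,.034)])
E
```

```text
13
(np.float64(268.2307692307692), np.float64(256.38461538461536))
0.028 [ 0.5403 -0.0657  0.028 ] [ 0.5585 -0.0765  0.024 ] remaining 0.011676556520091017
0.031 [ 0.5423 -0.0684  0.031 ] [ 0.5585 -0.0765  0.024 ] remaining 0.008952232380181838
0.034 [ 0.5443 -0.071   0.034 ] [ 0.5585 -0.0765  0.024 ] remaining 0.00622790824027277
0.028 [ 0.54  -0.065  0.028] [ 0.5585 -0.0765  0.024 ] remaining 0.012440295233793894
0.031 [ 0.542  -0.0676  0.031 ] [ 0.5585 -0.0765  0.024 ] remaining 0.00971306409042621
0.034 [ 0.544  -0.0702  0.034 ] [ 0.5585 -0.0765  0.024 ] remaining 0.006985832947058521
[276 247   3   5  11] [276.81818182 248.72727273] [np.float64(0.0549), np.float64(0.052), np.float64(0.0491)]
[285 255   2   1   2] [285.5 255. ] [np.float64(0.0468), np.float64(0.0439), np.float64(0.0411)]
```

Request:
carry_out --plan '[{"rot": [0, 0, 0], "xyz": [0, -0.004, 0], "grip": 255}, {"rot": [0, 0, 0], "xyz": [0, -0.008, 0], "grip": 255}, {"rot": [0, 0, 0], "xyz": [0, -0.008, 0], "grip": 255}, {"rot": [0, 0, 0], "xyz": [0, -0.008, 0], "grip": 255}, {"rot": [0, 0, 0], "xyz": [0, -0.008, 0], "grip": 255}]'

```text
clock: 7.63
tool_pos: [0.4978, -0.1416, 0.0673]
eef_rot: [-0.028, 1.0, 0.003, 0.001]
contact_force: [-1.9, 10.4, 6.9]
opening: 0.155
finger_force: 45.1
```

```bash
python3 g.py 2; python3 - <<'E'
from h import *
# along clamp -y directions: draw where pointer should be: project mark shifted
u=np.array([-.052,.9986,0]);v=np.array([-u[1],u[0],0])
h=cv2.cvtColor(cv2.imread("pics/scene_2.png"),cv2.COLOR_BGR2HSV)
Y=(h[...,0]>15)&(h[...,0]<34)&(h[...,1]>90);Y=Y[252:264,262:274];ys,xs=np.nonzero(Y);pp=(xs.mean()+262,ys.mean()+252);print(len(xs),pp)
m=onz("scene",[(270.9,262.1)],.024)[0]
for z in(.028,.031,.034):p=onz("scene",[pp],z)[0];print(z,((p-m)@u).round(4),((p-m)@v).round(4))
w=cv2.imread("pics/w1.png")
E
```

```text
[ 0.49783813 -0.14149725  0.06728298] 0.1516091348097976
scene red [270 260   4   5  12] [271.1 262.3] [ 0.5602 -0.0778  0.025 ]
15 (np.float64(266.93333333333334), np.float64(258.06666666666666))
0.028 0.0036 0.0165
0.031 0.0009 0.0146
0.034 -0.0018 0.0128
```

View pics/g_2.png

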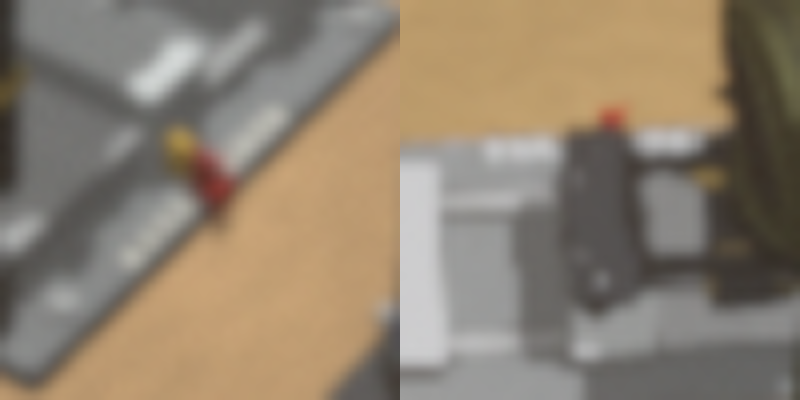

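Request:
carry_out --plan '[{"rot": [0, 0, 0], "xyz": [0, -0.0005, 0], "grip": 255}, {"rot": [0, 0, 0], "xyz": [0, -0.0005, 0], "grip": 255}, {"rot": [0, 0, 0], "xyz": [0, -0.0005, 0], "grip": 255}, {"rot": [0, 0, 0], "xyz": [0, -0.0005, 0], "grip": 255}]'

```text
clock: 8.67
tool_pos: [0.4978, -0.1418, 0.0673]
eef_rot: [-0.028, 1.0, 0.003, 0.001]
contact_force: [-2.5, 10.9, 8.7]
opening: 0.153
finger_force: 45.1
```

```bash
python3 - <<'E'
from h import *
P=[]
for _ in range(6): r.snapshot("top");P.append(r.get_state()["tool_pos"])
print(np.mean(P,0));print(r.finish_job())
E
```

```text
[ 0.49786116 -0.14178043  0.06727206]
the job is handed in; nothing more can be done
None
```

I pressed the blue nozzle right down and lifted off it, then pulled the clamp handle out about 50 mm until the pointer measured within about 1 mm of the red mark, and handed the job in with the fingers still gripping it; I didn't check by camera that the cap sprang back, and no verdict came back.

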